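Sort the flute maker's parts into their trays

ROBOT

A 6-joint arm with a two-finger parallel gripper is mounted at the origin on the work surface. World frame = base frame: x ahead of the robot, y to its left, z up, the work surface at z = 0. Lengths are in m, angles in rad, forces in N, time in s.
With the tool pointing down it reaches from about 0.3 to 0.875 m from the base axis. Payload 6.4 kg.
Tool frame: the origin (TCP) lies between the finger pads; the fingertips stand 19 mm ahead of it and the grasp point (between the pads) is the TCP (env.tip_reach is the distance from the TCP to the fingertips, in m); y points along the fingers, x is the direction in which the jaws open and shut, and the axes are right-handed (so a half turn about y gives the same grasp; the last joint's range is limited). The gripper opens to 88 mm and grips with 3 to 60 N. Pads are 18 mm wide; open, the fingers measure 123 mm over their backs; the gripper's body (75 mm by 187 mm) begins 45 mm behind the grasp point.
Start: joints at [1.14, 0.181, 1.607, -0, 1.354, -0.206], TCP at [0.128, 0.561, 0.258] pointing down, gripper open.
Joint ranges: [-2.99, 2.99], [-0.89, 2.07], [0.3, 2.58], [-1.14, 4.28], [0, 2.63], [-3.12, 3.12]. Speed limits (rad/s): [2.57, 2.57, 3.01, 3.14, 3.14, 3.14].

INTERFACE

Orientations are given as a unit quaternion [w, x, y, z].
In Python, from cell import env gives the robot as it stands.
- The arm moves only by the tool drive_tool, never from a script. Its argument "commands" is text: rows parted by semicolons, each of 5 numbers parted by spaces: the shift along the tool's x, y, z in mm, then the turn about the tool's y in degrees, then the finger opening in mm, from 0 to 88.1. In form: dx dy dz spin gripper; .... A call has 1 to 8 rows; each row shifts and turns the commanded pose from where the row before left it, along the tool's axes as they then stand; what a row does not reach is not made up. A row lasts 1/12 s, in which the tool goes at most 41.7 mm and 7.16 degrees, less where a joint would pass 70% of its speed; a pose out of reach is approached as far as the arm can. A call with a gripper value outside its range is refused whole. The fingers move at their own pace and stop on an object; "newtons" is the grip in N (left out, the last holds). Time passes only in rows, so rows that do not move let the fingers close. It gives the time, the measured TCP pose, the force and the opening at its end, in the units of the state.
- env.state(): the state, without advancing time (a new reading comes with each control period).
- env.get_image(name): name is "side" or "top"; returns the picture (384x512x3 uint8, red, green, blue); there is no depth.
- env.camera_info(name): a dict with "intrinsics" (3x3 intrinsics, pixels), "origin" and "orientation" of the camera in the world. Camera axes: x right, y up, looking along -z (the intrinsics and any distortion apply to the point x, -y, -z); pixel columns grow to the right and rows downward; lengths in m; the calibration is good to about 2 mm. A picture is of the moment at which its call begins. camera_info takes no time and is no camera call.
- env.job_done(): hands the job in, once; it reports no verdict.
The state is a dict: "time": time; "joint_positions": joint angles; "joint_velocities": joint speeds; "joint_torque": joint torques, N m; "position": TCP position; "eef_rot": TCP orientation; "force": force on the tool from outside, world axes, zero at the start; "moment": the same for the moment, N m; "finger_gap": finger opening in m.
Only numpy, scipy, OpenCV 4.12 (cv2) and the standard library are available. Lean on these libraries where they do the work, as an engineer would, in place of code of your own. Each camera call takes 0.05 s, during which the arm holds its last target.

TASK

Sort the loose flute parts on the bench into their trays: lay both cane blanks flat on the floor of the red wooden tray, side by side and roughly parallel, stand both mouthpieces (black and cream) upright on the green felt, and put the brass ferrule down flat in the steel tray. Set every piece down rather than dropping it, leave the oil jar and the awl where they are, and let go of everything.

Things in the scene. Friction and masses are not known exactly. Their poses are not given: they have to be found in the camera images.
- cane_a: Loose short blank of yellow cane lying on the bench: a round rod 90 mm long and 24 mm in diameter with dark hollow-looking ends and one brown node ring, the ring 16 mm from the middle towards +x. The origin is on its axis, halfway along; x runs along the rod (either way round is the same to the job); it may roll about x. About 22 g.
- cane_b: Loose short blank of yellow cane lying on the bench: a round rod 90 mm long and 24 mm in diameter with dark hollow-looking ends and one brown node ring, the ring 22 mm from the middle towards -x. The origin is on its axis, halfway along; x runs along the rod (either way round is the same to the job); it may roll about x. About 22 g.
- mouthpiece_horn: Loose turned flute mouthpiece of black horn, standing upright on its wide flat foot: foot 36 mm in diameter, narrowing upwards in a bell to 22 mm diameter at 21 mm height, then a straight round spigot 17 mm in diameter from 21.5 to 46 mm height, with a small dark bore in its top. The spigot is the place to grip. The origin is the centre of the underside of the foot; z points up along its axis. About 35 g.
- mouthpiece_box: Loose turned flute mouthpiece of pale cream boxwood, standing upright on its wide flat foot: foot 36 mm in diameter, narrowing upwards in a bell to 22 mm diameter at 21 mm height, then a straight round spigot 17 mm in diameter from 21.5 to 46 mm height, with a small dark bore in its top. The spigot is the place to grip. The origin is the centre of the underside of the foot; z points up along its axis. About 35 g.
- ferrule: Loose bright yellow brass ferrule, a plain ring lying flat: outside diameter 34 mm, inside about 24.6 mm, height 18 mm. The origin is the centre of its underside; z is its axis, up. About 45 g.
- cane_tray: Dark red stained wooden tray, for cane. Fixed in place, 140 mm along its x, 150 mm along its y, outside; the floor is 6 mm thick and its upper face lies 6 mm above the origin; the rims are 6 mm thick and their top is 20 mm above the origin (inside 128 x 138 mm). The origin is the centre of its underside, on the bench top; x and y run along its sides, z up.
- felt_tray: Pale wooden tray with a green felt floor, for mouthpieces. Fixed in place, 140 mm along its x, 150 mm along its y, outside; the floor is 6 mm thick and its upper face lies 6 mm above the origin; the rims are 6 mm thick and their top is 20 mm above the origin (inside 128 x 138 mm). The origin is the centre of its underside, on the bench top; x and y run along its sides, z up.
- steel_tray: Plain grey steel tray, for metal fittings. Fixed in place, 140 mm along its x, 150 mm along its y, outside; the floor is 6 mm thick and its upper face lies 6 mm above the origin; the rims are 6 mm thick and their top is 20 mm above the origin (inside 128 x 138 mm). The origin is the centre of its underside, on the bench top; x and y run along its sides, z up.
- oil_jar: Small amber glass jar of oil with a black lid, 52 mm in diameter, 64 mm tall, standing loose among the parts; not to be moved. The origin is the centre of its underside, z up.
- awl: Awl lying loose on the bench between two of the trays, dark wooden handle and thin steel blade, 140 mm long, 26 mm high at the handle; not to be moved. The origin is below the middle of its length, on the bench top; x points from the handle to the blade.

How it is judged:
By the outcome, as a careful person would: the job done as asked, in the order asked, and still so for the second after the job is handed in, with the robot touching nothing.
It also fails if it takes over 128 s, if anything falls off the work surface, if the arm or the gripper's body presses on something with over 40 N, if the wrist force passes 120 N, or if a joint passes its speed limit or range.

## Working session

There is one attempt and no reset: what is moved stays moved. The work goes in short steps, Python scripts to look and compute and a tool call to move; the robot and the scene stay as the last step left them, time stands still between calls to the robot, and variables do not carry over. Pictures are saved under pics/ and viewed, and the job is handed in when it is done.

Besides the shell and the picture viewer there is one more tool, called after "Call:" as name(argument=value, ...), one argument or row to a line, values as JSON. drive_tool: Moves the arm, as the interface text tells. Its arguments: {"type":"object","properties":{"commands":{"type":"string"},"newtons":{"type":"number"}},"required":["commands"]}

```bash
ls; mkdir -p pics
python3 - <<'E'
from cell import env
import cv2
print(env.state(), env.tip_reach)
for n in ("top","side"):
    im=env.get_image(n); cv2.imwrite(f"pics/{n}0.png",im[:,:,::-1]); print(n,env.camera_info(n))
E
```

```text
pics
{'time': 0.0, 'joint_positions': array([ 1.13964090e+00,  1.81509580e-01,  1.60799022e+00, -4.26436203e-06,
        1.35380677e+00, -2.06296908e-01]), 'joint_velocities': array([ 0.00076821, -0.00280717,  0.00119348, -0.00212289,  0.00060777,
        0.00123268]), 'joint_torque': array([-1.70189264e-04, -4.33855999e+01, -3.41854405e+01,  7.02944328e-02,
        3.81062343e-02, -1.73284293e-04]), 'position': array([0.12797616, 0.56006551, 0.2568364 ]), 'eef_rot': array([-0.55266517,  0.55321306,  0.44020656, -0.44128756]), 'force': array([ 0.78728492,  0.26859041, -0.07358516]), 'moment': array([-0.00749283, -0.02974142, -0.01880177]), 'finger_gap': 0.08793336808368397} 0.019
top {'intrinsics': array([[372.61867795,   0.        , 246.1220632 ],
       [  0.        , 372.61867795, 190.09428668],
       [  0.        ,   0.        ,   1.        ]]), 'origin': array([0.39926462, 0.01524593, 0.81681649]), 'orientation': array([-0.69468717, -0.05654187,  0.05014065,  0.71533116])}
side {'intrinsics': array([[412.039017  ,   0.        , 257.95520461],
       [  0.        , 412.039017  , 192.38972152],
       [  0.        ,   0.        ,   1.        ]]), 'origin': array([ 0.16341886, -0.59279801,  0.47594871]), 'orientation': array([ 0.84443946,  0.47846058, -0.12758757, -0.20425199])}
```

Run:
```python
import cv2
for n in ("top","side"):
    im=cv2.imread(f"pics/{n}0.png"); cv2.imwrite(f"pics/{n}0b.png",cv2.resize(im,(800,600),interpolation=cv2.INTER_CUBIC))
```

```text
(no output)
```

View pics/top0b.png

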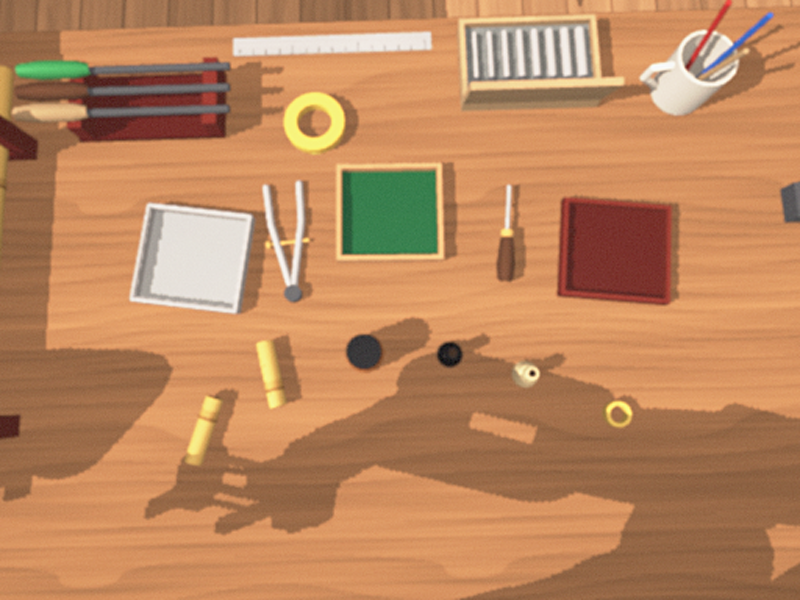

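View pics/side0b.png

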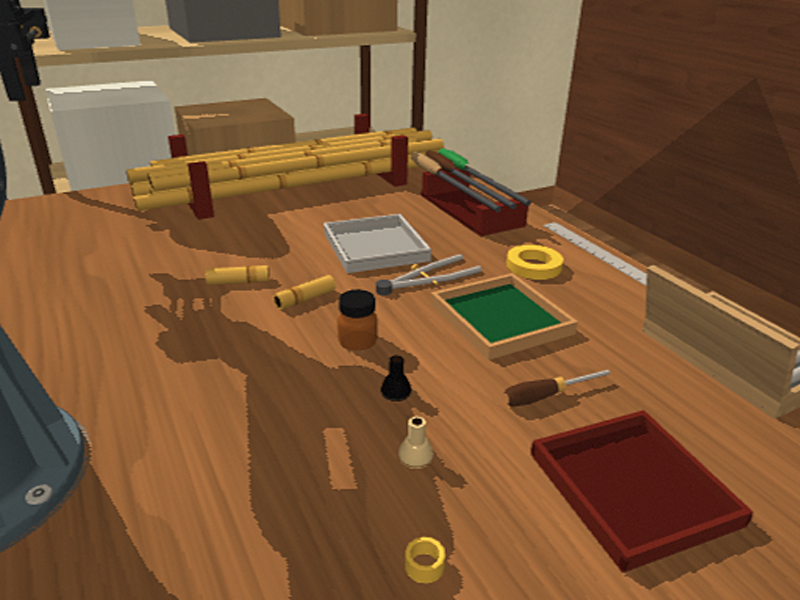

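```bash
cat > h.py <<'E'
import numpy as np, cv2
from scipy.spatial.transform import Rotation as R
from cell import env
def rot(q): return R.from_quat([q[1],q[2],q[3],q[0]]).as_matrix()
CI={n:env.camera_info(n) for n in("top","side")}
def cast(n,px,z):
    c=CI[n];K=c["intrinsics"];px=np.atleast_2d(px).astype(float)
    d=np.c_[(px[:,0]-K[0,2])/K[0,0],-(px[:,1]-K[1,2])/K[1,1],-np.ones(len(px))]@rot(c["orientation"]).T
    o=c["origin"];return o+d*((z-o[2])/d[:,2])[:,None]
def proj(n,p):
    c=CI[n];K=c["intrinsics"];q=(np.atleast_2d(p)-c["origin"])@rot(c["orientation"])
    return np.c_[K[0,0]*q[:,0]/-q[:,2]+K[0,2],-K[1,1]*q[:,1]/-q[:,2]+K[1,2]]
def comps(m,amin=20):
    k,l,s,c=cv2.connectedComponentsWithStats(m.astype(np.uint8)*255)
    return [(c[i],s[i],(l==i)) for i in range(1,k) if s[i,4]>=amin]
def rect(m,n,z):
    cn=max(cv2.findContours(m.astype(np.uint8),0,1)[0],key=len)[:,0]
    w=cast(n,cn,z)[:,:2].astype(np.float32)*1000
    (cx,cy),(a,b),t=cv2.minAreaRect(w)
    if a<b: a,b,t=b,a,t+90
    return np.round([cx,cy,a,b,t],1)
E
python3 - <<'E'
from h import *
im=cv2.imread("pics/top0.png");hsv=cv2.cvtColor(im,cv2.COLOR_BGR2HSV)
H,S,V=[hsv[...,i].astype(int) for i in range(3)]
for name,m,z in [("yellow",(H>=20)&(H<=33)&(S>110)&(V>80),.012),("green",(H>60)&(H<90)&(S>100),.006),("red",((H<6)|(H>174))&(S>150)&(V<150),.02),("black",(V<50),.046),("grey",(S<30)&(V>140),.02)]:
    print(name)
    for c,s,mm in comps(m,30): print(np.round(c),s, rect(mm,"top",z))
for p in [(530/1.5625,372/1.5625),(450/1.5625,353/1.5625)]:
    print(p,cast("top",p,.046))
for x in((120,200,200,320),(320,200,420,290)):
    x0,y0,x1,y1=x
    cv2.imwrite(f"pics/crop{x0}.png",cv2.resize(im[y0:y1,x0:x1],None,fx=6,fy=6,interpolation=cv2.INTER_NEAREST))
E
```

```text
yellow
[201.  78.] [181  59  40  40 862] [786.  118.2  91.5  89.5 150.7]
[170. 232.] [164 218  13  31 178] [433.7 186.8  65.9  18.   10.8]
[175. 255.] [171 250   9  12  51] [386.2 176.9  22.8  16.4   9.5]
[133. 260.] [129 254  11  13  90] [377.8 265.5  25.4  17.7 158.4]
[395. 264.] [386 257  18  16 127] [ 353.6 -287.9   36.1   31.1   88.4]
[126. 280.] [120 268  14  26 186] [336.1 279.5  52.4  17.  162.1]
green
[33. 44.] [ 10  39  47  11 416] [886.1 512.9 110.1  25.4  88. ]
[249. 136.] [ 220  110   59   52 3012] [647.4  11.1 131.6 118.7  88.2]
red
[93. 51.] [ 45  48  85   7 312] [855.8 378.3 194.7  12.7  89.2]
[94. 64.] [ 44  60  88   9 419] [823.7 376.  200.5  15.6  89.8]
[97. 82.] [  44   73  100   17 1115] [781.5 360.8 226.4  34.1  90. ]
[10. 91.] [  0  77  23  25 238] [764.8 554.8  73.9  39.9  54. ]
[359. 158.] [357 127   5  62  93] [ 586.1 -227.9  137.     8.6  175.7]
[395. 160.] [ 361  129   66   63 3598] [ 579.1 -303.9  139.6  130.1   83.4]
[  5. 273.] [  0 267  12  13  72] [360.4 532.7  24.9  23.3   4.1]
black
[287. 227.] [281 220  14  14 129] [438.3 -62.5  26.9  26.7  88.3]
grey
[339.  33.] [ 301   16   76   35 1809] [ 880.2 -203.2  172.5   81.2   89.9]
[212.  28.] [ 150   21  126   14 1240] [903.9  88.3 290.   25.   90. ]
[432.  50.] [410  20  61  50 585] [ 841.3 -426.8  125.3   85.3  119.7]
[460.  32.] [450  23  19  21  96] [ 866.6 -478.4   59.9   17.5  144.9]
[183. 151.] [169 116  25  68 413] [615.2 157.3 150.2  52.6   4.6]
[325. 133.] [324 119   3  27  44] [ 645.4 -156.7   59.8    3.4  174. ]
[123. 165.] [  84  130   78   70 4203] [585.8 290.  152.  140.9  81.5]
(339.2, 238.08) [[ 0.41161676 -0.16703542  0.046     ]]
(288.0, 225.92) [[ 0.43944543 -0.06353879  0.046     ]]
```

View pics/crop320.png

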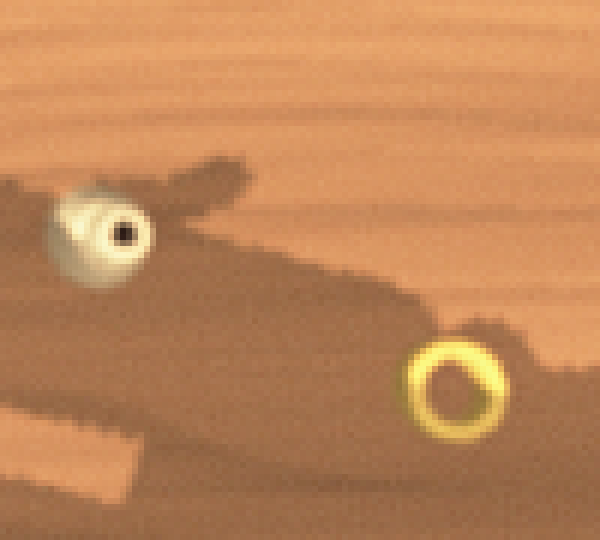

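View pics/crop120.png

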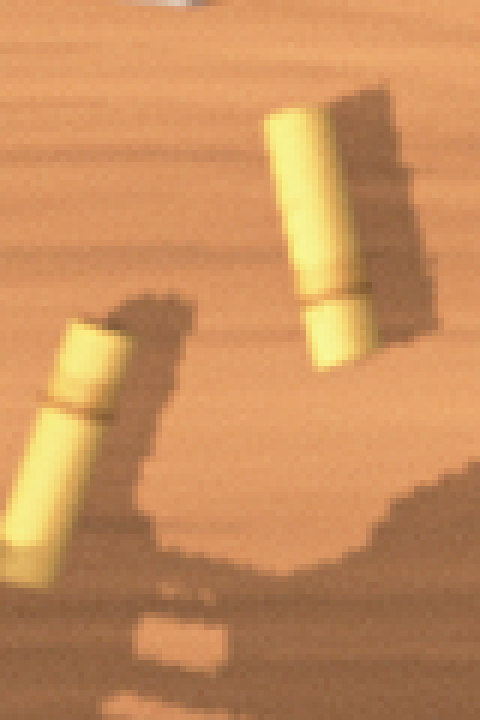

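Run:
```python
from h import *
im=cv2.imread("pics/top0.png")
f=lambda p,z:np.round(cast("top",p,z)[:,:2]*1000,1)
for a,b in [((169.5,218.8),(177.5,260.5)),((136.7,254.7),(124.7,296.7))]:
    w=f([a,b],.014); d=w[0]-w[1]; print("cane",w.mean(0),np.hypot(*d),np.degrees(np.arctan2(d[1],d[0])))
print("box bore",f((340.3,238.3),.046),"ferr",f((395.8,264.2),.018))
# tray corners from 800x600 view, rim top
s=1/1.5625
for n,c in [("steel",[(148,204),(253,214),(238,312),(132,301)]),("felt",[(336,165),(443,164),(444,259),(336,260)]),("red",[(563,199),(672,203),(670,303),(559,297)])]:
    w=f(np.array(c)*s,.02);print(n,w.mean(0),w.tolist())
print("felt floor ctr", "jar top",f(np.array((364,349))*s,.064),"awl",f(np.array([(510,186),(505,281)])*s,.01))
for nm,src,(x0,y0,x1,y1) in [("a",im,(215,205,350,260)),("b",cv2.imread("pics/side0.png"),(200,180,320,380))]:
    cv2.imwrite(f"pics/c_{nm}.png",cv2.resize(src[y0:y1,x0:x1],None,fx=5 if nm=="a" else 3,fy=5 if nm=="a" else 3,interpolation=cv2.INTER_NEAREST))
```

```text
cane [419.3 179.3] 90.64678703627614 10.938048171168303
cane [346.35 269.7 ] 89.32888670525338 -15.452010641129702
box bore [[ 411.1 -169.3]] ferr [[ 354.4 -288.3]]
steel [585.4   288.475] [[664.9, 354.1], [645.3, 204.0], [505.8, 224.0], [525.6, 371.8]]
felt [642.975  10.   ] [[714.3, 85.0], [710.8, -68.4], [571.8, -63.8], [575.0, 87.2]]
red [ 577.425 -303.825] [[653.3, -235.8], [642.5, -388.5], [500.5, -371.2], [513.4, -219.8]]
felt floor ctr jar top [[446.9  48.9]] awl [[ 678.3 -164.3]
 [ 539.8 -148.9]]
```

View pics/c_a.png

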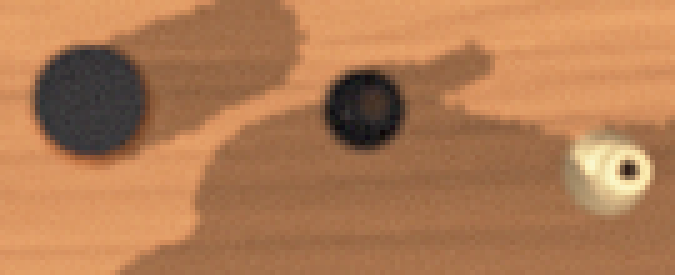

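View pics/c_b.png

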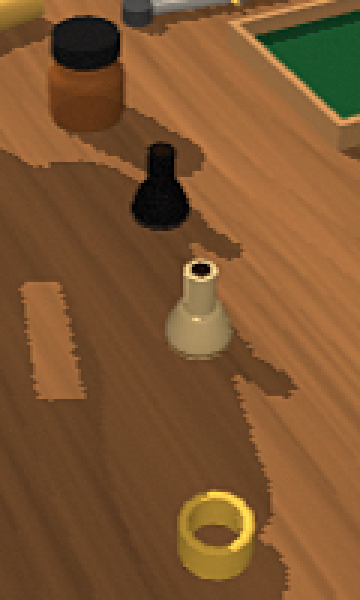

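```bash
cat >> h.py <<'E'
def plan(x,y,z,jaw=None):
    """tool-axis shift (mm) from measured pose to world target mm; jaw = wanted world yaw of tool x (deg, mod 180)"""
    s=env.state();M=rot(s["eef_rot"]);p=s["position"]*1000
    d=M.T@(np.array([x,y,z])-p)
    yaw=np.degrees(np.arctan2(M[1,0],M[0,0]))
    print("t",round(s["time"],2),"pos",np.round(p,1),"jawyaw",round(yaw,1),"gap",round(s["finger_gap"]*1000,1),"F",np.round(s["force"],1),"tilt",np.round(M[:,1],3))
    print("shift xyz",np.round(d,1))
    if jaw is not None:
        e=(jaw-yaw+90)%180-90; print("spin about tool y", round(-e,1)) # tool y is down
E
python3 - <<'E'
from h import *
f=lambda p,z:np.round(cast("top",p,z)[:,:2]*1000,1)
print("horn top",f((289.3,224.5),.046),"foot",f((287.3,226.5),.008))
def tri(a,b):
    A=[];B=[]
    o1=CI["top"]["origin"];d1=cast("top",a,0)[0]-o1;o2=CI["side"]["origin"];d2=cast("side",b,0)[0]-o2
    t=np.linalg.lstsq(np.c_[d1,-d2],o2-o1,rcond=None)[0];p,q=o1+t[0]*d1,o2+t[1]*d2
    return np.round((p+q)*500,1),np.round(np.linalg.norm(p-q)*1000,1)
print(tri((289.3,224.5),(252.8,228.8)),tri((340.3,238.3),(266.9,269.2)))
print("side box", cast("side",(266.9,269.2),.046)*1000, "horn",cast("side",(252.8,228.8),.046)*1000)
plan(419,179,120,101)
E
```

```text
horn top [[442.3 -66.3]] foot [[440.2 -65.9]]
(array([441.7, -65.9,  47.9]), np.float64(1.0)) (array([ 411.8, -169.4,   46.8]), np.float64(1.5))
side box [[ 412.95754303 -168.7689222    46.        ]] horn [[442.42547971 -63.48499321  46.        ]]
t 0.1 pos [128.  560.1 256.9] jawyaw 77.1 gap 88.2 F [-0.2  0.9  0.2] tilt [-0.001 -0.001 -1.   ]
shift xyz [-306.4  137.3 -368.7]
spin about tool y -23.9
```

Call:
drive_tool(
  commands="-22 8 -26 0 60; -22 8 -26 0 60; -22 8 -26 0 60; -22 8 -26 0 60; -22 8 -26 0 60; -22 8 -26 0 60; -22 8 -26 0 60; -22 8 -26 0 60",
  newtons=20,
)

```text
time: 0.77
position: [0.2921, 0.3411, 0.1932]
eef_rot: [-0.553, 0.553, 0.441, -0.441]
force: [0.0, 0.3, -0.1]
finger_gap: 0.0601
```

Call:
drive_tool(
  commands="-22 8 -27 0 60; -22 8 -27 0 60; -22 8 -27 0 60; -22 8 -27 0 60; -22 8 -27 0 60; -20 8 -26 0 60; 0 0 0 -6 60; 0 0 0 -6 60",
)

```text
time: 1.43
position: [0.4202, 0.1782, 0.1449]
eef_rot: [0.504, -0.503, -0.496, 0.497]
force: [-0.6, -0.5, 0.2]
finger_gap: 0.0602
```

```bash
python3 -c "
from h import *
plan(419,179,24,101)"
```

```text
t 1.43 pos [420.2 178.2 144.9] jawyaw 89.2 gap 60.2 F [-0.6 -0.5  0.2] tilt [-0.002 -0.    -1.   ]
shift xyz [  0.9 120.9   1.1]
spin about tool y -11.8
```

Sign correct and tracking tight. Descend with the remaining spin.

Call:
drive_tool(
  commands="1 20 1 -6 50; 0 25 0 -6 46; 0 25 0 0 46; 0 20 0 0 46; 0 15 0 0 46; 0 10 0 0 46; 0 5.5 0 0 46; 0 0 0 0 46",
)

```text
time: 2.1
position: [0.418, 0.1809, 0.0243]
eef_rot: [0.45, -0.449, -0.546, 0.547]
force: [-0.1, -0.8, 0.1]
finger_gap: 0.0461
```

Call:
drive_tool(
  commands="0 0 0 0 15; 0 0 0 0 15; 0 0 0 0 15; 0 0 0 0 15; 0 0 0 0 15; 0 0 0 0 15",
)

```text
time: 2.6
position: [0.4194, 0.1811, 0.026]
eef_rot: [-0.449, 0.45, 0.547, -0.546]
force: [-1.2, -0.7, 5.8]
finger_gap: 0.023
```

Call:
drive_tool(
  commands="0 -3 0 0 15; 0 -5 0 0 15; 0 -12 0 0 15; 0 -25 0 0 15; 0 -25 0 0 15; 0 -25 0 0 15; 0 0 0 0 15",
)

```text
time: 3.18
position: [0.4216, 0.1816, 0.1249]
eef_rot: [-0.447, 0.451, 0.548, -0.544]
force: [2.2, -0.0, 0.4]
finger_gap: 0.0233
```

Run:
```python
from h import *
a=np.radians(-6.5);c=np.array([577.5,-304]);
for o in (28,-28): print(o, c+o*np.array([-np.sin(a),np.cos(a)]))
plan(580.7,-276,125,83.5)
im=env.get_image("side")[:,:,::-1];cv2.imwrite("pics/s1.png",cv2.resize(im,(800,600)))
```

```text
28 [ 580.66968999 -276.17998804]
-28 [ 574.33031001 -331.82001196]
t 3.18 pos [421.6 181.6 124.9] jawyaw 101.1 gap 23.3 F [ 2.2 -0.   0.4] tilt [ 0.008  0.001 -1.   ]
shift xyz [-479.7    0.6  -67.7]
spin about tool y 17.6
```

View pics/s1.png

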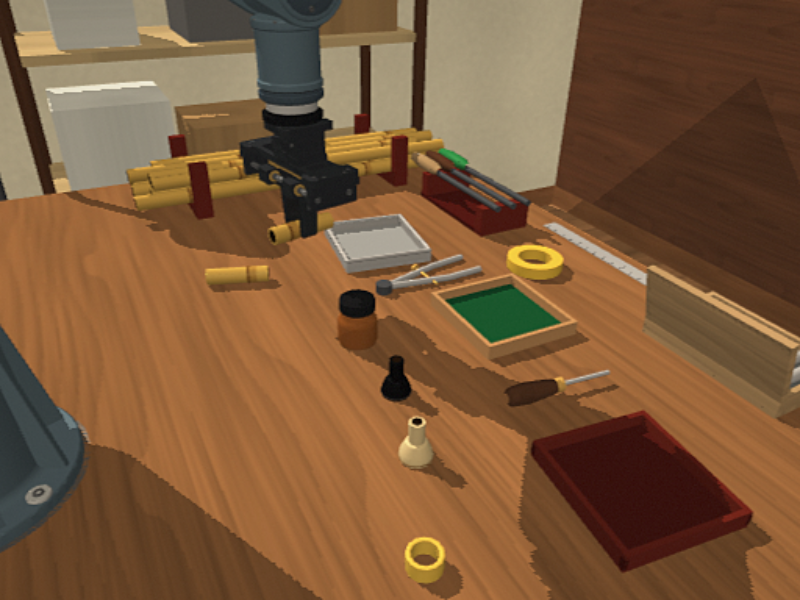

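Call:
drive_tool(
  commands="-20 0 -3 0 15; -34 0 -5 0 15; -36 0 -5 0 15; -36 0 -5 0 15; -36 0 -5 0 15; -36 0 -5 0 15; -36 0 -5 0 15; -36 0 -5 0 15",
)

```text
time: 3.9
position: [0.5073, -0.078, 0.1187]
eef_rot: [0.45, -0.448, -0.546, 0.546]
force: [0.8, 0.0, -0.4]
finger_gap: 0.0234
```

Call:
drive_tool(
  commands="-36 0 -5 0 15; -36 0 -5 0 15; -36 0 -5 0 15; -36 0 -5 0 15; -36 0 -5 0 15; -30 0 -5 0 15; 0 0 0 6 15; 0 0 0 6 15",
)

```text
time: 4.57
position: [0.5772, -0.2786, 0.118]
eef_rot: [0.506, -0.505, -0.494, 0.494]
force: [0.2, 0.6, -0.8]
finger_gap: 0.0232
```

Call:
drive_tool(
  commands="0 0 0 5.6 15; 0 0 0 0 15",
)

```text
time: 4.73
position: [0.5769, -0.2765, 0.118]
eef_rot: [0.53, -0.527, -0.47, 0.47]
force: [-0.4, -0.1, -0.7]
finger_gap: 0.0232
```

Run:
```python
from h import *
plan(580.7,-276,33,83.5)
im=env.get_image("top")[:,:,::-1];cv2.imwrite("pics/t1.png",cv2.resize(im,(800,600)))
```

```text
t 4.73 pos [ 576.9 -276.5  118. ] jawyaw 83.3 gap 23.2 F [-0.4 -0.1 -0.7] tilt [-0.003  0.002 -1.   ]
shift xyz [ 0.8 85.  -3.9]
spin about tool y -0.2
```

View pics/t1.png

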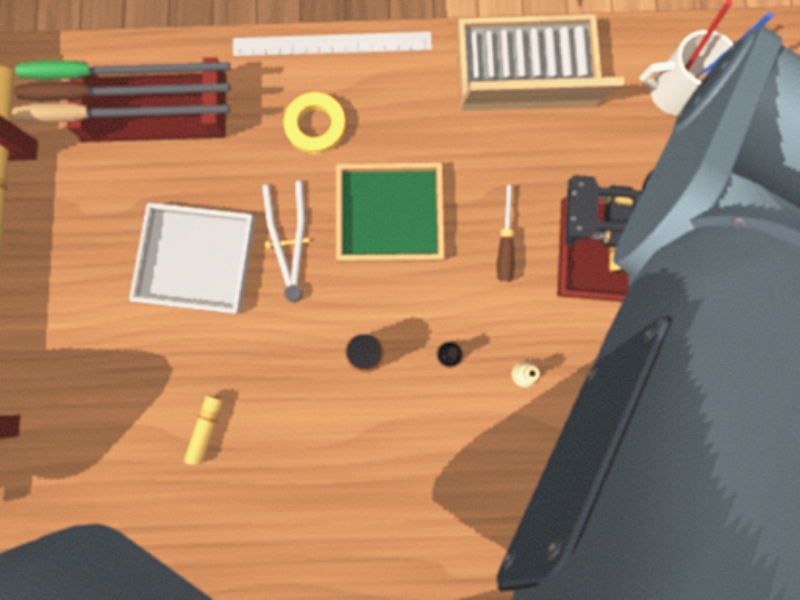

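Call:
drive_tool(
  commands="0 20 -4 0 15; 0 25 0 0 15; 0 20 0 0 15; 0 12 0 0 15; 0 5 0 0 15; 0 2 0 0 15; 0 0 0 0 15",
)

```text
time: 5.37
position: [0.5821, -0.2774, 0.0363]
eef_rot: [-0.527, 0.527, 0.471, -0.471]
force: [-0.7, -0.5, -0.3]
finger_gap: 0.0231
```

Call:
drive_tool(
  commands="0 1 0 0 15; 0 1 0 0 15; 0 0 0 0 15",
)

```text
time: 5.62
position: [0.5825, -0.2777, 0.0352]
eef_rot: [-0.527, 0.528, 0.471, -0.471]
force: [-0.4, 0.1, 0.0]
finger_gap: 0.0231
```

Call:
drive_tool(
  commands="0 1 0 0 15; 0 1 0 0 15; 0 0 0 0 15",
)

```text
time: 5.87
position: [0.5819, -0.2773, 0.0322]
eef_rot: [-0.527, 0.527, 0.471, -0.471]
force: [-0.2, 0.0, 0.8]
finger_gap: 0.0231
```

Call:
drive_tool(
  commands="0 1 0 0 15; 0 0 0 0 15; 0 0 0 0 15",
)

```text
time: 6.12
position: [0.582, -0.2773, 0.032]
eef_rot: [0.527, -0.527, -0.471, 0.471]
force: [-2.7, 1.9, 6.4]
finger_gap: 0.0235
```

Call:
drive_tool(
  commands="0 0 0 0 26; 0 0 0 0 28; 0 0 0 0 32; 0 0 0 0 34; 0 0 0 0 34; 0 -4 0 0 34; 0 -10 0 0 34; 0 -25 0 0 34",
)

```text
time: 6.78
position: [0.5799, -0.2759, 0.0678]
eef_rot: [0.53, -0.525, -0.47, 0.471]
force: [0.9, -0.0, -1.0]
finger_gap: 0.0344
```

Call:
drive_tool(
  commands="0 -25 0 0 34; 0 -25 0 0 34; 36 0 0 0 46; 36 0 0 0 46; 36 0 0 0 46; 36 0 0 0 46; 36 0 0 0 46; 36 0 0 0 46",
)

```text
time: 7.45
position: [0.6066, -0.0611, 0.1215]
eef_rot: [-0.527, 0.528, 0.471, -0.471]
force: [0.5, -0.2, -0.1]
finger_gap: 0.0462
```

Run:
```python
from h import *
plan(346.5,269.5,120,74.5)
im=env.get_image("top")[:,:,::-1];cv2.imwrite("pics/t2.png",cv2.resize(im,(800,600)))
```

```text
t 7.45 pos [606.6 -61.1 121.5] jawyaw 83.5 gap 46.2 F [ 0.5 -0.2 -0.1] tilt [ 0.001 -0.    -1.   ]
shift xyz [299.1   1.  295.8]
spin about tool y 9.0
```

View pics/t2.png

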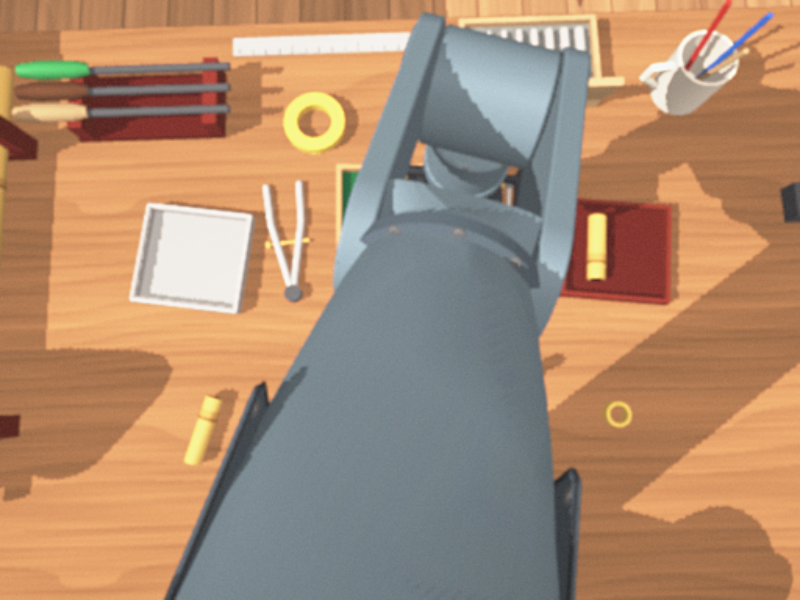

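Call:
drive_tool(
  commands="25 0 24 0 46; 25 0 25 0 46; 25 0 25 0 46; 25 0 25 0 46; 25 0 25 0 46; 25 0 25 0 46; 25 0 25 0 46; 25 0 25 0 46",
)

```text
time: 8.17
position: [0.4304, 0.1594, 0.1212]
eef_rot: [-0.527, 0.528, 0.471, -0.47]
force: [0.6, -0.1, -0.5]
finger_gap: 0.0462
```

Call:
drive_tool(
  commands="25 0 25 0 46; 25 0 25 0 46; 25 0 25 0 46; 24 0 22 0 46; 0 15 0 4.5 46; 0 15 0 4.5 46; 0 0 0 0 46",
)

```text
time: 8.75
position: [0.3444, 0.2678, 0.0891]
eef_rot: [0.563, -0.563, -0.427, 0.429]
force: [-0.7, -1.0, -0.2]
finger_gap: 0.0459
```

Run:
```python
from h import *
plan(346.5,269.5,24,74.5)
```

```text
t 8.75 pos [344.4 267.8  89.1] jawyaw 74.5 gap 45.9 F [-0.7 -1.  -0.2] tilt [-0.002 -0.001 -1.   ]
shift xyz [ 2.3 65.1 -1.7]
spin about tool y -0.0
```

Call:
drive_tool(
  commands="2 20 -2 0 46; 0 20 0 0 46; 0 15 0 0 46; 0 7 0 0 46; 0 3 0 0 46; 0 0 0 0 46; 0 0 0 0 15; 0 0 0 0 15",
)

```text
time: 9.42
position: [0.3493, 0.2695, 0.0262]
eef_rot: [-0.563, 0.563, 0.429, -0.428]
force: [-0.1, 0.2, -1.0]
finger_gap: 0.0346
```

Call:
drive_tool(
  commands="0 0 0 0 15; 0 0 0 0 15; 0 0 0 0 15; 0 0 0 0 15; 0 -3 0 0 15; 0 -7 0 0 15; 0 -20 0 0 15; 0 -25 0 0 15",
)

```text
time: 10.08
position: [0.3468, 0.2685, 0.0797]
eef_rot: [0.563, -0.562, -0.427, 0.43]
force: [1.3, -0.6, 0.4]
finger_gap: 0.0233
```

Call:
drive_tool(
  commands="0 -25 0 0 15; 0 -20 0 0 15; 0 0 0 0 15",
)

```text
time: 10.33
position: [0.3508, 0.2703, 0.1295]
eef_rot: [-0.562, 0.563, 0.431, -0.426]
force: [1.9, -0.1, 0.0]
finger_gap: 0.0236
```

Run:
```python
from h import *
im=env.get_image("side")[:,:,::-1];cv2.imwrite("pics/s3.png",cv2.resize(im,(800,600)))
plan(574.3,-332,120,83.5)
```

```text
t 10.38 pos [349.9 269.9 127.5] jawyaw 74.5 gap 23.5 F [ 0.2 -0.   0.3] tilt [ 0.005  0.002 -1.   ]
shift xyz [-520.3    7.4 -376.8]
spin about tool y -9.0
```

View pics/s3.png

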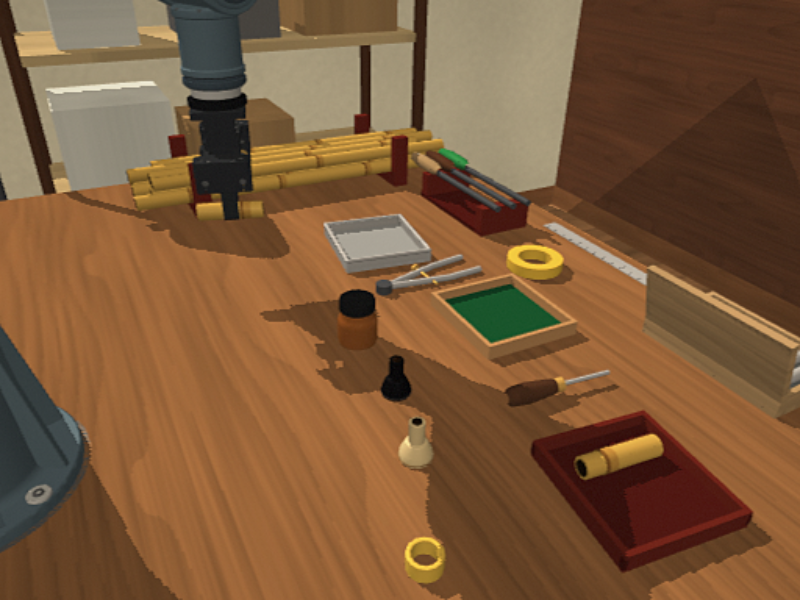

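Call:
drive_tool(
  commands="-20 0 -14 0 15; -29 0 -21 0 15; -30 0 -22 0 15; -30 0 -22 0 15; -30 0 -22 0 15; -30 0 -22 0 15; -30 0 -22 0 15; -30 0 -22 0 15",
)

```text
time: 11.05
position: [0.4475, 0.0023, 0.124]
eef_rot: [0.563, -0.562, -0.428, 0.428]
force: [1.2, 0.5, 0.2]
finger_gap: 0.0235
```

Call:
drive_tool(
  commands="-30 0 -22 0 15; -30 0 -22 0 15; -30 0 -22 0 15; -30 0 -22 0 15; -30 0 -22 0 15; -30 0 -22 0 15; -30 0 -22 0 15; -30 0 -22 0 15",
)

```text
time: 11.72
position: [0.5532, -0.2756, 0.1232]
eef_rot: [0.564, -0.562, -0.428, 0.428]
force: [0.6, -0.2, -0.5]
finger_gap: 0.0235
```

Call:
drive_tool(
  commands="-30 0 -20 0 15; -21 0 -14 0 15; 0 0 0 -4.5 15; 0 0 0 -4.5 15; 0 0 0 0 15; 0 0 0 0 15",
)

```text
time: 12.22
position: [0.5722, -0.332, 0.1234]
eef_rot: [0.529, -0.527, -0.47, 0.47]
force: [-0.7, -0.1, -0.1]
finger_gap: 0.0232
```

Run:
```python
from h import *
plan(574.3,-332,34,83.5)
```

```text
t 12.22 pos [ 572.2 -332.   123.4] jawyaw 83.4 gap 23.2 F [-0.7 -0.1 -0.1] tilt [-0.002  0.002 -1.   ]
shift xyz [ 0.1 89.4 -2.3]
spin about tool y -0.1
```

Call:
drive_tool(
  commands="0 20 -2 0 15; 0 25 0 0 15; 0 22 0 0 15; 0 12 0 0 15; 0 6 0 0 15; 0 3 0 0 15; 0 0 0 0 15; 0 0 0 0 15",
)

```text
time: 12.88
position: [0.5756, -0.3333, 0.0384]
eef_rot: [-0.527, 0.528, 0.471, -0.471]
force: [-0.1, -0.3, 0.8]
finger_gap: 0.0233
```

Call:
drive_tool(
  commands="0 1 0 0 15; 0 0 0 0 15; 0 0 0 0 15",
)

```text
time: 13.13
position: [0.5753, -0.3331, 0.0371]
eef_rot: [-0.527, 0.528, 0.471, -0.471]
force: [0.4, -0.3, -0.2]
finger_gap: 0.0237
```

Call:
drive_tool(
  commands="0 1 0 0 15; 0 0 0 0 15; 0 0 0 0 15",
)

```text
time: 13.38
position: [0.5749, -0.3328, 0.0353]
eef_rot: [0.527, -0.527, -0.471, 0.471]
force: [-0.4, 0.2, -0.5]
finger_gap: 0.0235
```

Call:
drive_tool(
  commands="0 1 0 0 15; 0 1 0 0 15; 0 0 0 0 15; 0 0 0 0 15",
)

```text
time: 13.72
position: [0.5748, -0.3327, 0.033]
eef_rot: [0.528, -0.527, -0.471, 0.471]
force: [0.5, 0.0, 0.3]
finger_gap: 0.0234
```

Call:
drive_tool(
  commands="0 1 0 0 15; 0 0 0 0 15; 0 0 0 0 15",
)

```text
time: 13.97
position: [0.5749, -0.3328, 0.0321]
eef_rot: [0.527, -0.527, -0.471, 0.471]
force: [0.3, -0.1, -0.2]
finger_gap: 0.0233
```

Call:
drive_tool(
  commands="0 1 0 0 15; 0 0 0 0 15; 0 0 0 0 15",
)

```text
time: 14.22
position: [0.575, -0.3329, 0.032]
eef_rot: [-0.527, 0.527, 0.471, -0.471]
force: [-2.6, 1.4, 5.4]
finger_gap: 0.0235
```

Call:
drive_tool(
  commands="0 0 0 0 26; 0 0 0 0 28; 0 0 0 0 32; 0 0 0 0 34; 0 0 0 0 34; 0 -4 0 0 34; 0 -10 0 0 34; 0 -25 0 0 34",
)

```text
time: 14.88
position: [0.573, -0.3312, 0.0676]
eef_rot: [0.53, -0.525, -0.471, 0.471]
force: [-1.3, 0.6, -1.2]
finger_gap: 0.034
```

Call:
drive_tool(
  commands="0 -25 0 0 34; 0 -25 0 0 34; 0 0 0 0 40; 0 0 0 0 40",
)

```text
time: 15.22
position: [0.5762, -0.3338, 0.1233]
eef_rot: [-0.526, 0.529, 0.471, -0.471]
force: [-0.3, -0.6, -0.1]
finger_gap: 0.0395
```

Run:
```python
from h import *
plan(441.7,-66,120,83.5)
```

```text
t 15.22 pos [ 576.2 -333.8  123.3] jawyaw 83.5 gap 39.5 F [-0.3 -0.6 -0.1] tilt [ 0.004 -0.003 -1.   ]
shift xyz [250.9   1.9 163.9]
spin about tool y 0.0
```

Call:
drive_tool(
  commands="28 0 18 0 40; 28 0 18 0 40; 28 0 18 0 40; 28 0 18 0 40; 28 0 18 0 40; 28 0 18 0 40; 28 0 18 0 40; 28 0 18 0 40",
)

```text
time: 15.88
position: [0.4553, -0.0922, 0.1191]
eef_rot: [0.528, -0.527, -0.471, 0.471]
force: [0.1, 0.7, -0.6]
finger_gap: 0.04
```

Call:
drive_tool(
  commands="27 0 20 0 40; 0 0 0 0 40; 0 0 0 0 40",
)

```text
time: 16.13
position: [0.439, -0.0634, 0.1194]
eef_rot: [0.527, -0.526, -0.471, 0.472]
force: [-0.2, -1.0, 0.1]
finger_gap: 0.04
```

Run:
```python
from h import *
plan(441.7,-66,44,83.5)
for n in("top","side"): cv2.imwrite(f"pics/{n}4.png",cv2.resize(env.get_image(n)[:,:,::-1],(800,600)))
```

```text
t 16.13 pos [439.  -63.4 119.4] jawyaw 83.7 gap 40.0 F [-0.2 -1.   0.1] tilt [-0.002  0.001 -1.   ]
shift xyz [-2.4 75.4 -3.1]
spin about tool y 0.2
```

View pics/side4.png

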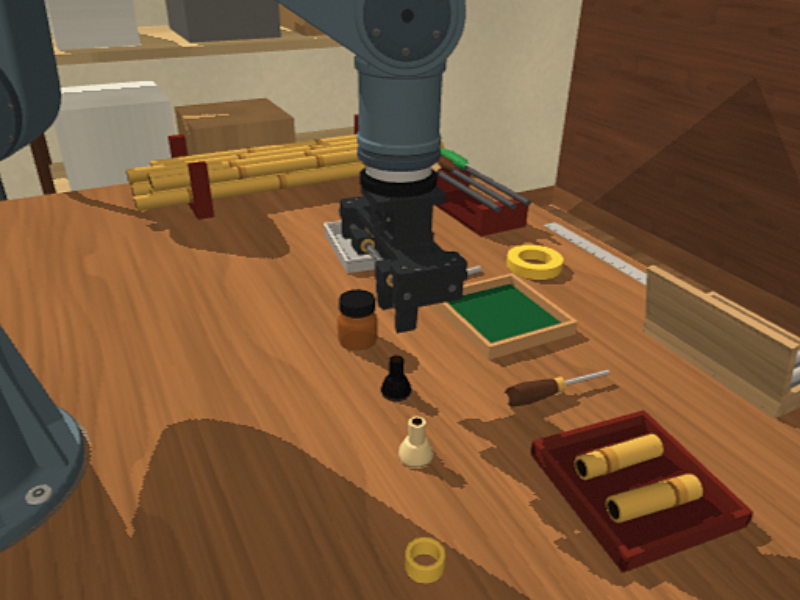

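View pics/top4.png

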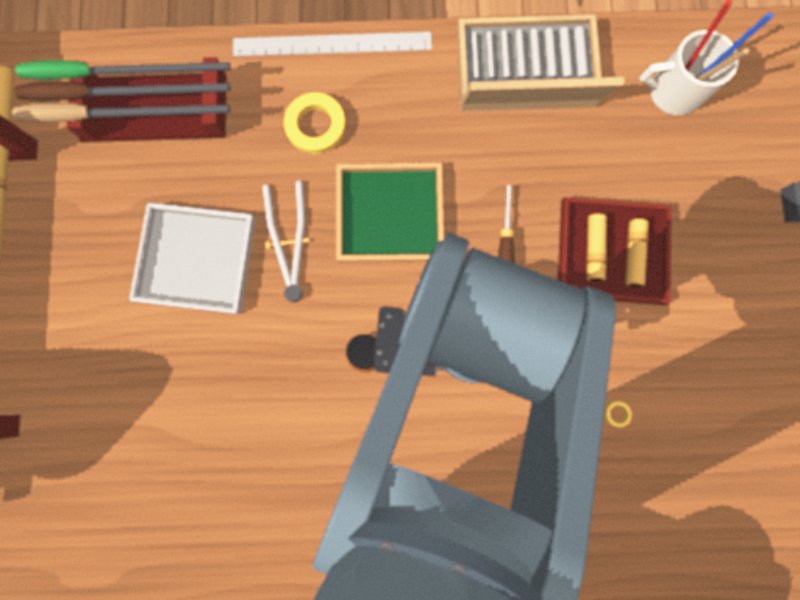

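Call:
drive_tool(
  commands="-2 15 -3 0 40; 0 20 0 0 40; 0 18 0 0 40; 0 12 0 0 40; 0 7 0 0 40; 0 3 0 0 40; 0 0 0 0 40",
)

```text
time: 16.82
position: [0.4431, -0.0678, 0.0447]
eef_rot: [0.528, -0.527, -0.471, 0.471]
force: [0.2, -0.6, 0.1]
finger_gap: 0.0402
```

Call:
drive_tool(
  commands="0 0 0 0 30; 0 0 0 0 22; 0 0 0 0 10; 0 0 0 0 10; 0 0 0 0 10; 0 0 0 0 10",
)

```text
time: 17.32
position: [0.4436, -0.0674, 0.0458]
eef_rot: [-0.527, 0.528, 0.471, -0.471]
force: [0.4, 0.5, 3.7]
finger_gap: 0.0154
```

Run:
```python
from h import *
plan(441.7,-66,44,83.5)
for n in("side",): cv2.imwrite(f"pics/{n}5.png",cv2.resize(env.get_image(n)[120:300,180:420,::-1],(800,600)))
```

```text
t 17.32 pos [443.6 -67.4  45.8] jawyaw 83.5 gap 15.4 F [0.4 0.5 3.7] tilt [ 0.001 -0.    -1.   ]
shift xyz [1.1 1.8 2. ]
spin about tool y 0.0
```

View pics/side5.png

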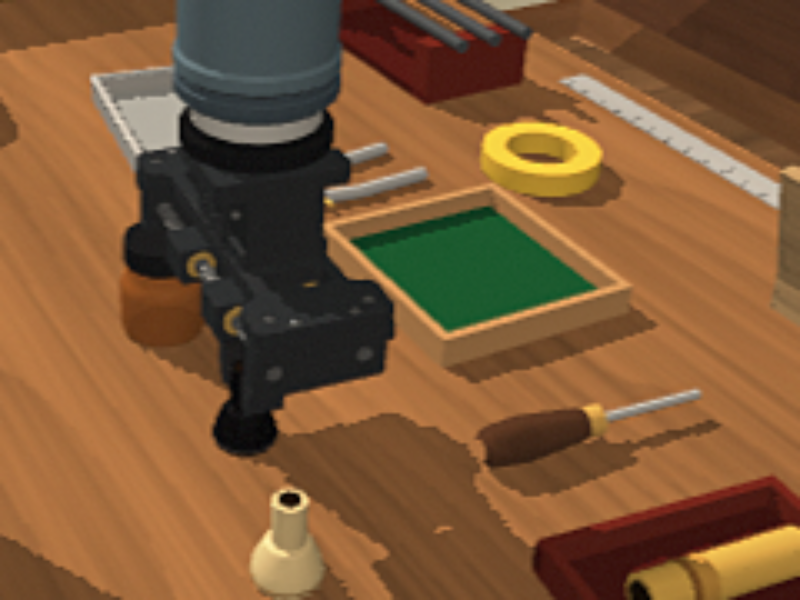

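Call:
drive_tool(
  commands="0 -3 0 0 10; 0 -6 0 0 10; 0 -15 0 0 10; 0 -25 0 0 10; 0 -25 0 0 10; 0 0 0 0 10; 0 0 0 0 10",
)

```text
time: 17.95
position: [0.4441, -0.0676, 0.1207]
eef_rot: [-0.526, 0.529, 0.471, -0.47]
force: [-0.5, -0.3, -0.4]
finger_gap: 0.0157
```

Run:
```python
from h import *
plan(643,42,115)
for n in("side",): cv2.imwrite(f"pics/{n}6.png",cv2.resize(env.get_image(n)[90:270,180:420,::-1],(800,600)))
```

```text
t 17.95 pos [444.1 -67.6 120.7] jawyaw 83.5 gap 15.7 F [-0.5 -0.3 -0.4] tilt [ 0.003 -0.001 -1.   ]
shift xyz [ 131.3    6.1 -185.3]
```

View pics/side6.png

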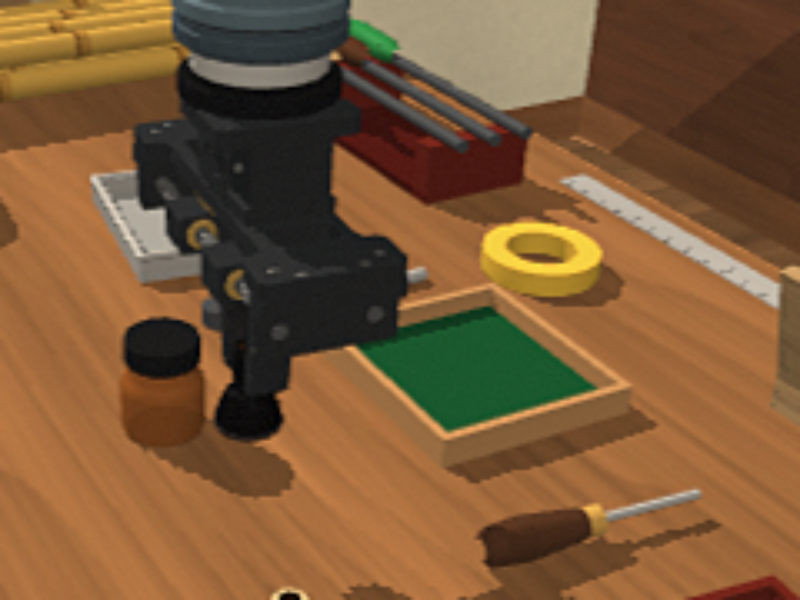

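Call:
drive_tool(
  commands="8 0 -12 0 10; 16 0 -23 0 10; 19 0 -27 0 10; 19 0 -27 0 10; 19 0 -27 0 10; 19 0 -27 0 10; 19 0 -27 0 10; 12 0 -15 0 10",
)

```text
time: 18.67
position: [0.6429, 0.0437, 0.117]
eef_rot: [0.528, -0.527, -0.471, 0.471]
force: [0.4, -0.1, 0.7]
finger_gap: 0.0156
```

Call:
drive_tool(
  commands="0 0 0 0 10; 0 15 0 0 10; 0 20 0 0 10; 0 15 0 0 10; 0 6 0 0 10; 0 0 0 0 10; 0 0 0 0 10",
)

```text
time: 19.25
position: [0.6408, 0.0419, 0.0625]
eef_rot: [0.528, -0.527, -0.47, 0.471]
force: [0.3, -0.2, 0.3]
finger_gap: 0.0155
```

Run:
```python
from h import *
plan(643,42,52)
for n in("side",): cv2.imwrite(f"pics/{n}7.png",cv2.resize(env.get_image(n)[90:270,180:420,::-1],(800,600)))
```

```text
t 19.25 pos [640.8  41.9  62.5] jawyaw 83.5 gap 15.5 F [ 0.3 -0.2  0.3] tilt [-0.002  0.    -1.   ]
shift xyz [ 0.4 10.5 -2.2]
```

View pics/side7.png

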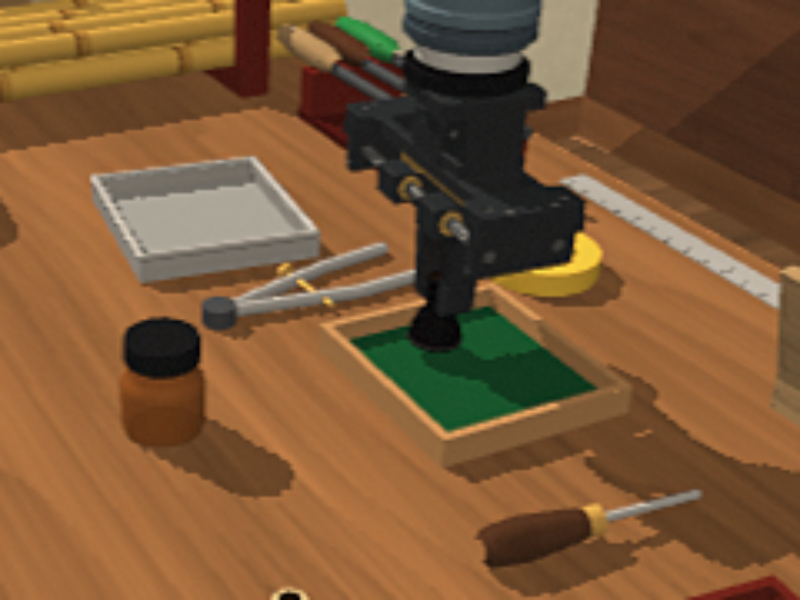

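Call:
drive_tool(
  commands="0 4 -2 0 10; 0 3 0 0 10; 0 1 0 0 10; 0 0 0 0 10; 0 0 0 0 10",
)

```text
time: 19.72
position: [0.6437, 0.0418, 0.0553]
eef_rot: [-0.527, 0.527, 0.471, -0.471]
force: [-0.1, 0.4, -0.2]
finger_gap: 0.0157
```

Call:
drive_tool(
  commands="0 1 0 0 10; 0 0 0 0 10; 0 0 0 0 10",
)

```text
time: 19.97
position: [0.6437, 0.0419, 0.0543]
eef_rot: [-0.527, 0.527, 0.471, -0.471]
force: [0.8, 0.2, -0.4]
finger_gap: 0.0158
```

Call:
drive_tool(
  commands="0 1 0 0 10; 0 0 0 0 10; 0 0 0 0 10",
)

```text
time: 20.22
position: [0.6436, 0.0419, 0.0531]
eef_rot: [0.527, -0.527, -0.471, 0.471]
force: [0.2, -0.5, -0.5]
finger_gap: 0.0158
```

Call:
drive_tool(
  commands="0 1 0 0 10; 0 0 0 0 10; 0 0 0 0 10",
)

```text
time: 20.47
position: [0.6436, 0.0419, 0.0521]
eef_rot: [0.527, -0.527, -0.471, 0.471]
force: [0.3, -0.1, -0.7]
finger_gap: 0.0156
```

Call:
drive_tool(
  commands="0 0.5 0 0 10; 0 0 0 0 10; 0 0 0 0 10",
)

```text
time: 20.72
position: [0.6438, 0.0418, 0.0519]
eef_rot: [-0.527, 0.528, 0.471, -0.471]
force: [-0.2, -0.2, 1.4]
finger_gap: 0.0155
```

Call:
drive_tool(
  commands="0 0.5 0 0 10; 0 0 0 0 10; 0 0 0 0 10",
)

```text
time: 20.97
position: [0.6438, 0.0419, 0.0518]
eef_rot: [-0.527, 0.528, 0.471, -0.471]
force: [-1.7, -0.1, 6.0]
finger_gap: 0.0156
```

Call:
drive_tool(
  commands="0 0 0 0 18; 0 0 0 0 20; 0 0 0 0 24; 0 0 0 0 30; 0 0 0 0 30; 0 -4 0 0 30; 0 -8 0 0 30; 0 -20 0 0 30",
)

```text
time: 21.63
position: [0.6417, 0.042, 0.0813]
eef_rot: [0.529, -0.526, -0.47, 0.472]
force: [-0.1, 0.1, -0.7]
finger_gap: 0.03
```

Call:
drive_tool(
  commands="0 -25 0 0 40; 0 -15 0 0 40; 0 0 0 0 40; 0 0 0 0 40",
)

```text
time: 21.97
position: [0.6445, 0.0418, 0.1247]
eef_rot: [-0.527, 0.528, 0.472, -0.47]
force: [0.5, 0.1, 0.3]
finger_gap: 0.0402
```

Run:
```python
from h import *
plan(412,-169,120)
for n in("side",): cv2.imwrite(f"pics/{n}8.png",cv2.resize(env.get_image(n)[90:270,180:420,::-1],(800,600)))
```

```text
t 21.97 pos [644.5  41.8 124.7] jawyaw 83.5 gap 40.2 F [0.5 0.1 0.3] tilt [ 0.003 -0.    -1.   ]
shift xyz [-235.7    4.1  207.3]
```

View pics/side8.png

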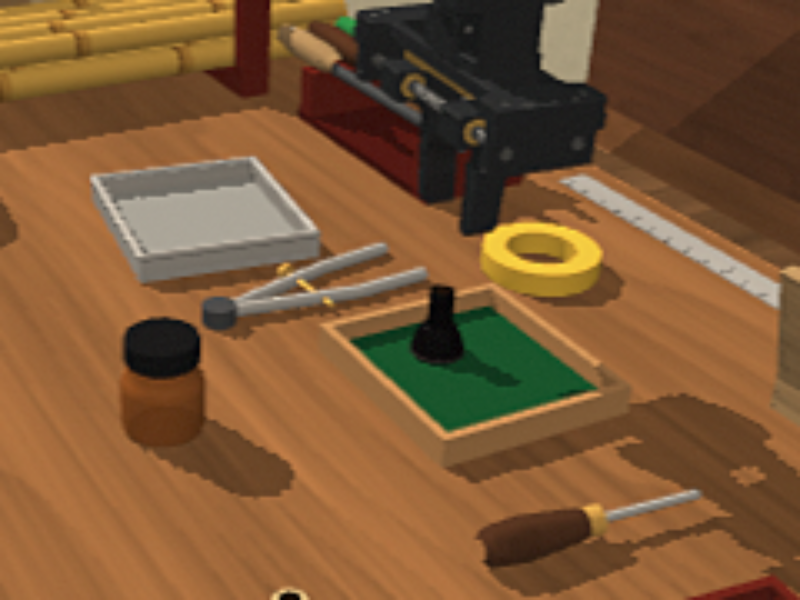

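Horn stands upright on the felt. Next the boxwood.

Call:
drive_tool(
  commands="-25 0 22 0 40; -26 0 23 0 40; -26 0 23 0 40; -26 0 23 0 40; -26 0 23 0 40; -26 0 23 0 40; -26 0 23 0 40; -26 0 23 0 40",
)

```text
time: 22.68
position: [0.4361, -0.1433, 0.1217]
eef_rot: [0.528, -0.526, -0.471, 0.471]
force: [0.1, -0.5, 0.8]
finger_gap: 0.04
```

Call:
drive_tool(
  commands="-27 4 23 0 40; 0 0 0 0 40; 0 0 0 0 40",
)

```text
time: 22.93
position: [0.4108, -0.1679, 0.1179]
eef_rot: [0.529, -0.527, -0.47, 0.47]
force: [0.1, -0.1, -0.6]
finger_gap: 0.0396
```

Run:
```python
from h import *
plan(412,-169,45)
```

```text
t 22.93 pos [ 410.8 -167.9  117.9] jawyaw 83.3 gap 39.6 F [ 0.1 -0.1 -0.6] tilt [-0.002  0.002 -1.   ]
shift xyz [-1.1 72.9 -1.5]
```

Call:
drive_tool(
  commands="-1 15 -1 0 40; 0 20 0 0 40; 0 17 0 0 40; 0 12 0 0 40; 0 6 0 0 40; 0 3 0 0 40; 0 0 0 0 40",
)

```text
time: 23.52
position: [0.4135, -0.1677, 0.0455]
eef_rot: [0.528, -0.527, -0.471, 0.471]
force: [0.4, -0.5, -0.1]
finger_gap: 0.0403
```

Call:
drive_tool(
  commands="0 0 0 0 30; 0 0 0 0 22; 0 0 0 0 10; 0 0 0 0 10; 0 0 0 0 10; 0 0 0 0 10",
)

```text
time: 24.02
position: [0.4139, -0.1689, 0.0467]
eef_rot: [-0.527, 0.528, 0.471, -0.471]
force: [0.0, 0.0, 3.0]
finger_gap: 0.0158
```

Call:
drive_tool(
  commands="0 -3 0 0 10; 0 -6 0 0 10; 0 -15 0 0 10; 0 -25 0 0 10; 0 -25 0 0 10; 0 0 0 0 10; 0 0 0 0 10",
)

```text
time: 24.6
position: [0.4144, -0.1692, 0.1217]
eef_rot: [-0.526, 0.529, 0.471, -0.471]
force: [-0.7, 1.0, -1.3]
finger_gap: 0.0158
```

Run:
```python
from h import *
plan(643,-22,115)
for n in("side",): cv2.imwrite(f"pics/{n}9.png",cv2.resize(env.get_image(n)[90:270,180:420,::-1],(800,600)))
```

```text
t 24.6 pos [ 414.4 -169.2  121.7] jawyaw 83.5 gap 15.8 F [-0.7  1.  -1.3] tilt [ 0.003 -0.002 -1.   ]
shift xyz [ 172.1    7.1 -210.6]
```

View pics/side9.png

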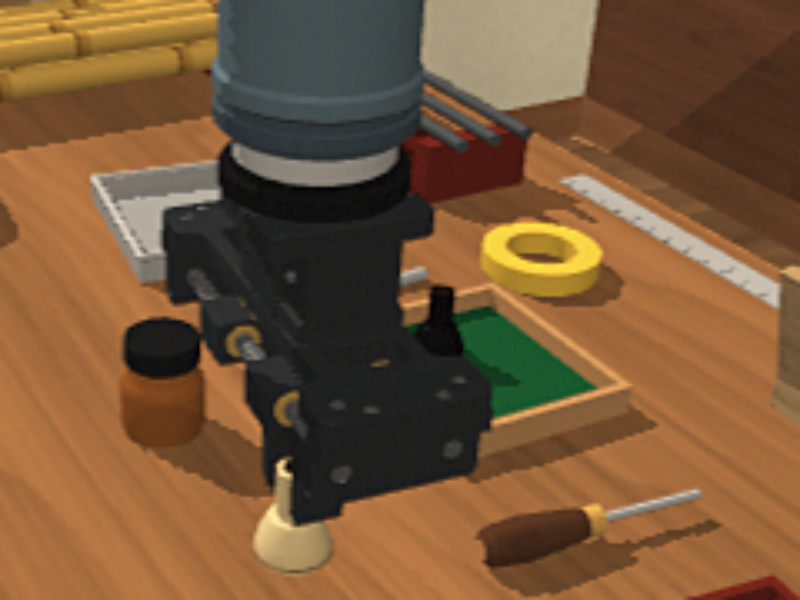

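Call:
drive_tool(
  commands="10 0 -12 0 10; 20 0 -24 0 10; 23 0 -28 0 10; 23 0 -28 0 10; 23 0 -28 0 10; 23 0 -28 0 10; 23 0 -28 0 10; 17 0 -22 0 10",
)

```text
time: 25.32
position: [0.6292, -0.0277, 0.1179]
eef_rot: [0.528, -0.526, -0.471, 0.472]
force: [-0.0, 0.5, -0.5]
finger_gap: 0.016
```

Call:
drive_tool(
  commands="10 0 -12 0 10; 0 5 0 0 10; 0 15 0 0 10; 0 20 0 0 10; 0 15 0 0 10; 0 5 0 0 10; 0 0 0 0 10; 0 0 0 0 10",
)

```text
time: 25.98
position: [0.641, -0.0217, 0.0598]
eef_rot: [0.528, -0.527, -0.471, 0.471]
force: [-0.6, -0.2, -0.3]
finger_gap: 0.0159
```

Run:
```python
from h import *
plan(643,-22,52.5)
```

```text
t 25.98 pos [641.  -21.7  59.8] jawyaw 83.5 gap 15.9 F [-0.6 -0.2 -0.3] tilt [-0.001  0.    -1.   ]
shift xyz [-0.1  7.3 -2. ]
```

Call:
drive_tool(
  commands="0 3 0 0 10; 0 2 0 0 10; 0 1 0 0 10; 0 0 0 0 10; 0 0 0 0 10",
)

```text
time: 26.4
position: [0.6417, -0.0213, 0.0546]
eef_rot: [-0.527, 0.528, 0.471, -0.471]
force: [-0.6, -0.5, -0.9]
finger_gap: 0.0155
```

Call:
drive_tool(
  commands="0 1 0 0 10; 0 0 0 0 10; 0 0 0 0 10",
)

```text
time: 26.65
position: [0.6415, -0.0213, 0.0532]
eef_rot: [0.527, -0.527, -0.471, 0.471]
force: [-0.2, -0.6, -0.3]
finger_gap: 0.0155
```

Call:
drive_tool(
  commands="0 0.5 0 0 10; 0 0 0 0 10; 0 0 0 0 10",
)

```text
time: 26.9
position: [0.6416, -0.0214, 0.0528]
eef_rot: [-0.527, 0.528, 0.471, -0.471]
force: [-0.1, -0.3, -0.1]
finger_gap: 0.0155
```

Call:
drive_tool(
  commands="0 0.5 0 0 10; 0 0 0 0 10; 0 0 0 0 10",
)

```text
time: 27.15
position: [0.6417, -0.0214, 0.0527]
eef_rot: [-0.527, 0.528, 0.471, -0.471]
force: [-1.5, -0.3, 5.6]
finger_gap: 0.0155
```

Call:
drive_tool(
  commands="0 0.5 0 0 10; 0 0 0 0 10; 0 0 0 0 10",
)

```text
time: 27.4
position: [0.6418, -0.0214, 0.0527]
eef_rot: [-0.527, 0.528, 0.471, -0.471]
force: [-3.6, -0.0, 8.8]
finger_gap: 0.0156
```

Call:
drive_tool(
  commands="0 -0.5 0 0 10; 0 0 0 0 18; 0 0 0 0 20; 0 0 0 0 24; 0 0 0 0 30; 0 0 0 0 30; 0 -4 0 0 30; 0 -8 0 0 30",
)

```text
time: 28.07
position: [0.6407, -0.0211, 0.0634]
eef_rot: [0.528, -0.527, -0.47, 0.471]
force: [0.1, 0.4, -0.3]
finger_gap: 0.0299
```

Call:
drive_tool(
  commands="0 -20 0 0 40; 0 -25 0 0 50; 0 -15 0 0 54; 0 0 0 0 54; 0 0 0 0 54",
)

```text
time: 28.48
position: [0.6424, -0.0215, 0.1257]
eef_rot: [-0.527, 0.528, 0.472, -0.47]
force: [0.3, -0.0, -0.5]
finger_gap: 0.0539
```

Run:
```python
from h import *
plan(354.5,-288,120)
for n in("side",): cv2.imwrite(f"pics/{n}10.png",cv2.resize(env.get_image(n)[:,:,::-1],(800,600)))
```

```text
t 28.48 pos [642.4 -21.5 125.7] jawyaw 83.5 gap 53.9 F [ 0.3 -0.  -0.5] tilt [ 0.003 -0.001 -1.   ]
shift xyz [-297.3    5.   256. ]
```

View pics/side10.png

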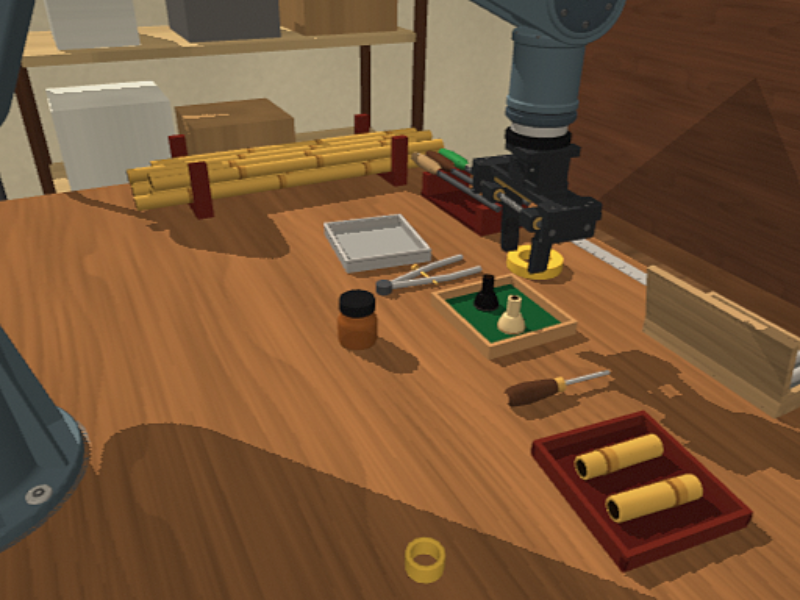

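Call:
drive_tool(
  commands="-27 0 23 0 54; -27 0 23 0 54; -27 0 23 0 54; -27 0 23 0 54; -27 0 23 0 54; -27 0 23 0 54; -27 0 23 0 54; -27 0 23 0 54",
)

```text
time: 29.2
position: [0.432, -0.2152, 0.1227]
eef_rot: [0.528, -0.526, -0.471, 0.471]
force: [-0.1, -0.7, 0.5]
finger_gap: 0.054
```

Call:
drive_tool(
  commands="-27 0 24 0 54; -27 0 24 0 54; -27 5 24 0 54; 0 15 0 0 54; 0 15 0 0 54; 0 0 0 0 54; 0 0 0 0 54",
)

```text
time: 29.78
position: [0.3526, -0.2863, 0.0877]
eef_rot: [0.529, -0.526, -0.471, 0.471]
force: [0.4, 0.2, -0.0]
finger_gap: 0.0542
```

Run:
```python
from h import *
print(cast("side",(271.5,352.8),.018))
plan(354.5,-288,22)
```

```text
[[ 0.35512137 -0.2877882   0.018     ]]
t 29.78 pos [ 352.6 -286.3   87.7] jawyaw 83.5 gap 54.2 F [ 0.4  0.2 -0. ] tilt [-0.002  0.003 -1.   ]
shift xyz [-1.7 65.7 -2.3]
```

Call:
drive_tool(
  commands="-2 20 -2 0 54; 0 20 0 0 54; 0 13 0 0 54; 0 7 0 0 54; 0 3 0 0 54; 0 1 0 0 54; 0 0 0 0 54; 0 0 0 0 54",
)

```text
time: 30.45
position: [0.3559, -0.2902, 0.026]
eef_rot: [-0.527, 0.528, 0.471, -0.471]
force: [-0.4, -0.7, 0.3]
finger_gap: 0.0542
```

Call:
drive_tool(
  commands="0 0 0 0 45; 0 0 0 0 38; 0 0 0 0 25; 0 0 0 0 25; 0 0 0 0 25; 0 0 0 0 25",
)

```text
time: 30.95
position: [0.3556, -0.29, 0.0256]
eef_rot: [-0.527, 0.528, 0.471, -0.471]
force: [-0.7, 0.4, 5.1]
finger_gap: 0.0334
```

Call:
drive_tool(
  commands="0 -3 0 0 25; 0 -6 0 0 25; 0 -15 0 0 25; 0 -25 0 0 25; 0 -25 0 0 25; 0 -25 0 0 25; 0 0 0 0 25; 0 0 0 0 25",
)

```text
time: 31.62
position: [0.3561, -0.2906, 0.1257]
eef_rot: [-0.526, 0.529, 0.471, -0.471]
force: [0.9, -0.1, -0.6]
finger_gap: 0.033
```

Run:
```python
from h import *
plan(585.5,288.5,130)
for n in("side",): cv2.imwrite(f"pics/{n}11.png",cv2.resize(env.get_image(n)[:,:,::-1],(800,600)))
```

```text
t 31.62 pos [ 356.1 -290.6  125.7] jawyaw 83.5 gap 33.0 F [ 0.9 -0.1 -0.6] tilt [ 0.002 -0.003 -1.   ]
shift xyz [ 601.2   -5.6 -162.7]
```

View pics/side11.png

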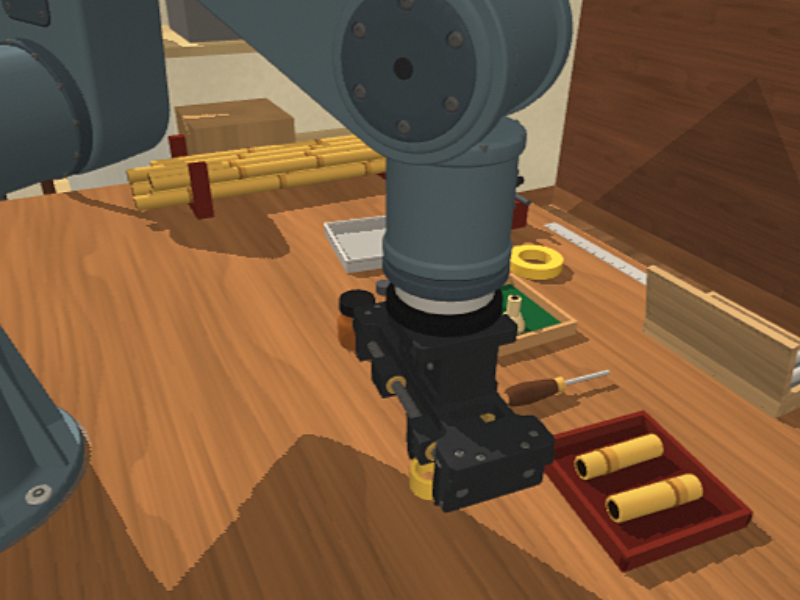

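Call:
drive_tool(
  commands="20 0 -5 0 25; 33 0 -9 0 25; 35 0 -9.5 0 25; 35 0 -9.5 0 25; 35 0 -9.5 0 25; 35 0 -9.5 0 25; 35 0 -9.5 0 25; 35 0 -9.5 0 25",
)

```text
time: 32.33
position: [0.4547, -0.0343, 0.1225]
eef_rot: [0.528, -0.527, -0.47, 0.471]
force: [0.1, -1.1, -1.3]
finger_gap: 0.0333
```

Call:
drive_tool(
  commands="35 0 -9.5 0 25; 35 0 -9.5 0 25; 35 0 -9.5 0 25; 35 0 -9.5 0 25; 35 0 -9.5 0 25; 35 0 -9.5 0 25; 35 0 -9.5 0 25; 35 0 -9.5 0 25",
)

```text
time: 33.0
position: [0.5617, 0.2348, 0.1217]
eef_rot: [0.528, -0.527, -0.47, 0.472]
force: [0.7, -0.4, 0.1]
finger_gap: 0.0336
```

Call:
drive_tool(
  commands="35 0 -9 0 25; 23 0 -7 0 25; 0 0 0 0 25; 0 0 0 0 25; 0 0 0 0 25",
)

```text
time: 33.42
position: [0.5838, 0.2881, 0.1221]
eef_rot: [0.528, -0.527, -0.47, 0.472]
force: [0.5, -1.2, -0.2]
finger_gap: 0.0337
```

Run:
```python
from h import *
plan(585.5,288.5,36)
for n in("side",): cv2.imwrite(f"pics/{n}12.png",cv2.resize(env.get_image(n)[90:270,100:340,::-1],(800,600)))
```

```text
t 33.42 pos [583.8 288.1 122.1] jawyaw 83.5 gap 33.7 F [ 0.5 -1.2 -0.2] tilt [-0.004 -0.001 -1.   ]
shift xyz [ 0.8 86.1 -1.9]
```

View pics/side12.png

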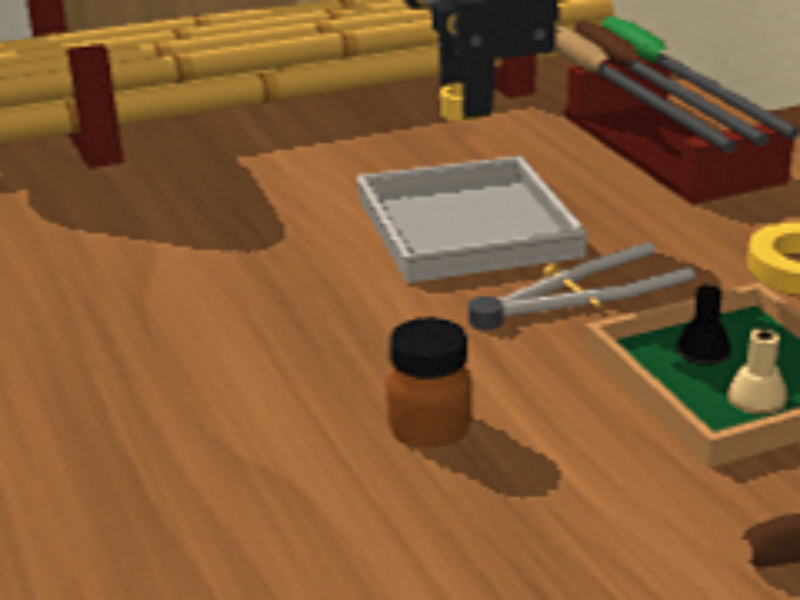

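Lower to ~35 (contact expected near 31–32).

Call:
drive_tool(
  commands="0 20 -2 0 25; 0 25 0 0 25; 0 20 0 0 25; 0 13 0 0 25; 0 6 0 0 25; 0 3 0 0 25; 0 0 0 0 25; 0 0 0 0 25",
)

```text
time: 34.13
position: [0.588, 0.2888, 0.0383]
eef_rot: [-0.527, 0.528, 0.471, -0.47]
force: [-0.7, 0.6, -0.3]
finger_gap: 0.0332
```

Call:
drive_tool(
  commands="0 1 0 0 25; 0 0 0 0 25; 0 0 0 0 25",
)

```text
time: 34.38
position: [0.5876, 0.289, 0.037]
eef_rot: [-0.527, 0.528, 0.471, -0.471]
force: [-0.2, -0.6, -0.5]
finger_gap: 0.0334
```

Call:
drive_tool(
  commands="0 1 0 0 25; 0 0 0 0 25; 0 0 0 0 25",
)

```text
time: 34.63
position: [0.5871, 0.2889, 0.0352]
eef_rot: [0.527, -0.527, -0.471, 0.471]
force: [-0.0, 0.6, -0.9]
finger_gap: 0.0337
```

Call:
drive_tool(
  commands="0 1 0 0 25; 0 1 0 0 25; 0 0 0 0 25; 0 0 0 0 25",
)

```text
time: 34.97
position: [0.587, 0.2888, 0.033]
eef_rot: [0.528, -0.527, -0.471, 0.471]
force: [0.3, 0.7, -0.7]
finger_gap: 0.0336
```

Call:
drive_tool(
  commands="0 0.7 0 0 25; 0 0 0 0 25; 0 0 0 0 25",
)

```text
time: 35.22
position: [0.5871, 0.2888, 0.0325]
eef_rot: [0.527, -0.527, -0.471, 0.471]
force: [-0.2, -1.2, 0.0]
finger_gap: 0.0336
```

Call:
drive_tool(
  commands="0 0.7 0 0 25; 0 0 0 0 25; 0 0 0 0 25",
)

```text
time: 35.47
position: [0.5871, 0.2888, 0.0318]
eef_rot: [0.527, -0.527, -0.471, 0.471]
force: [-0.1, -0.4, -0.7]
finger_gap: 0.0335
```

Call:
drive_tool(
  commands="0 0.5 0 0 25; 0 0 0 0 25; 0 0 0 0 25",
)

```text
time: 35.72
position: [0.5872, 0.2888, 0.0317]
eef_rot: [-0.527, 0.527, 0.471, -0.471]
force: [-1.4, -0.5, 3.3]
finger_gap: 0.0335
```

Call:
drive_tool(
  commands="0 0.5 0 0 25; 0 0 0 0 25; 0 0 0 0 25",
)

```text
time: 35.97
position: [0.5873, 0.2888, 0.0316]
eef_rot: [-0.527, 0.527, 0.471, -0.471]
force: [-2.8, -1.3, 6.8]
finger_gap: 0.0337
```

Call:
drive_tool(
  commands="0 -0.5 0 0 25; 0 0 0 0 36; 0 0 0 0 40; 0 0 0 0 46; 0 0 0 0 46; 0 -4 0 0 46; 0 -10 0 0 46; 0 -20 0 0 46",
)

```text
time: 36.63
position: [0.5854, 0.2883, 0.0637]
eef_rot: [0.528, -0.527, -0.469, 0.472]
force: [-0.2, -0.3, 0.3]
finger_gap: 0.046
```

Call:
drive_tool(
  commands="0 -30 0 0 46; 0 -30 0 0 46; 0 -30 0 0 46; 0 -30 0 0 46; 15 -10 30 0 46; 15 0 30 0 46; 15 0 30 0 46; 15 0 30 0 46",
)

```text
time: 37.3
position: [0.4739, 0.3626, 0.1969]
eef_rot: [-0.527, 0.528, 0.471, -0.47]
force: [-0.2, 0.4, 0.2]
finger_gap: 0.0462
```

Call:
drive_tool(
  commands="15 0 30 0 46; 15 0 30 0 46; 15 0 30 0 46; 15 0 30 0 46; 0 0 0 0 46; 0 0 0 0 46",
)

```text
time: 37.8
position: [0.361, 0.4361, 0.1964]
eef_rot: [-0.527, 0.527, 0.472, -0.471]
force: [-0.3, 0.2, 0.3]
finger_gap: 0.0462
```

Run:
```python
from h import *
plan(354.5,-288,120)
for n in("side","top"): cv2.imwrite(f"pics/{n}13.png",cv2.resize(env.get_image(n)[:,:,::-1],(800,600)))
```

```text
t 37.8 pos [361.  436.1 196.4] jawyaw 83.7 gap 46.2 F [-0.3  0.2  0.3] tilt [ 0.001  0.001 -1.   ]
shift xyz [-720.5   75.9  -72.7]
```

View pics/side13.png

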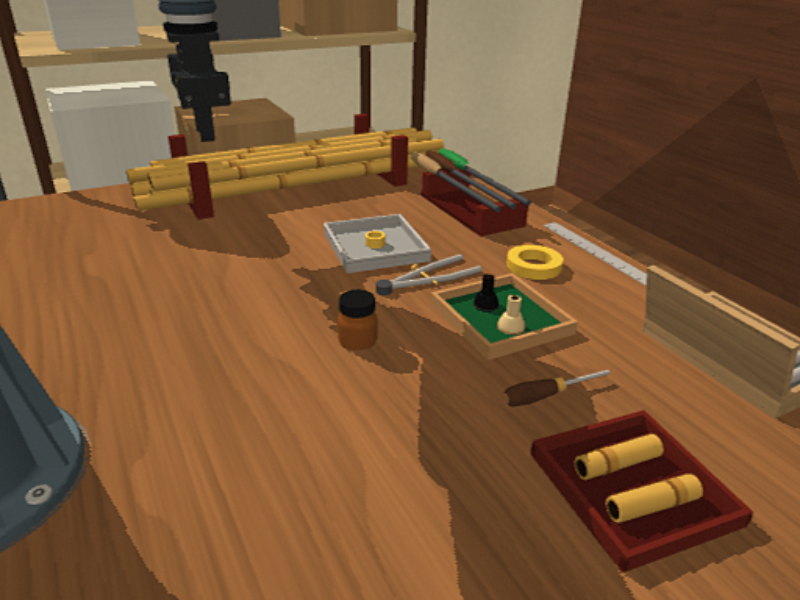

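View pics/top13.png

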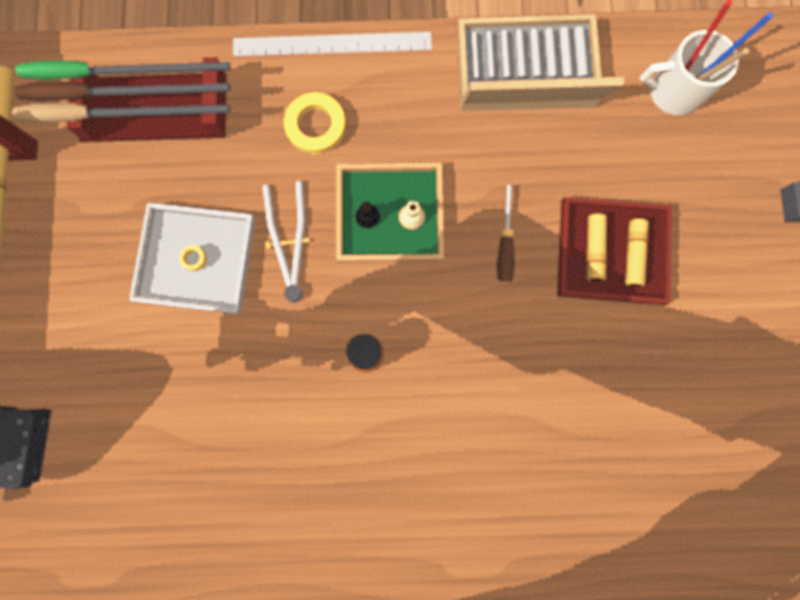

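All pieces are in place: canes at (597,246) and (637,252), mouthpieces upright at (367,214) and (411,214), and the ferrule at (193,257). The jar (364,351) and awl (506,235) sit where they did at the start.

```bash
python3 -c "
from cell import env
print(env.job_done())"
```

```text
the job is handed in; nothing more can be done
None
```

The sorting job is done and handed in at about 38 s, well under the 128 s limit.

**Order and placing:** I placed both canes first, then the black mouthpiece, the cream mouthpiece and the ferrule. Each piece was lowered in small steps until the wrist felt light contact, about 5–9 N vertically, then released and the arm lifted straight up.

**Final pictures (both cameras):**
- **Canes:** both lie flat and nearly parallel on the red tray floor.
- **Mouthpieces:** both stand upright on the green felt.
- **Ferrule:** it lies flat near the middle of the steel tray.
- **Jar and awl:** both sit where they were at the start, judged by eye from the pictures.
- **Gripper:** it is open and clear of everything.

**Checks that disagreed:**
- Position readings drifted by about 1–2 mm, so I relied on contact force rather than measured height for each release.
- The measured gripper opening read 0.5–1.5 mm below the true part diameters. I put that down to pad give.
- Closing on parts that sat on the bench showed a small upward force of 3–6 N on the four grasps where I read it. It went away after lifting.

No checks failed.

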